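Brush out the glass flux jar in the jar clamp

ROBOT

A 7-joint arm with a two-finger parallel gripper is mounted at the origin on a cart in front of the work surface, level with it; the furniture and walls round the work are solid. World frame = base frame: x ahead of the robot, y to its left, z up, the work surface at z = 0. Lengths are in m, angles in rad, forces in N, time in s.
With the tool pointing down it reaches from about 0.425 to 0.95 m from the base axis. Payload 4.7 kg.
Tool frame: the origin (TCP) lies on the centre line of the jaws, within the pads' length; the fingertips stand 11 mm ahead of it and the grasp point (between the pads) lies 8 mm behind it (ctrl.tip_extent is the z of the fingertips in the tool frame, in m); z points along the fingers, y is the line along which they close (so a half turn about z gives the same grasp; the last joint's range is limited). The gripper opens to 85 mm and grips with 20 to 120 N. Pads are 22 mm wide; open, the fingers measure 114 mm over their backs; the gripper's body (76 mm by 85 mm) begins 54 mm behind the grasp point. The pads swing forward as they close: fully open they stand 13 mm farther back than shut.
Start: joints at [1.148, 0.469, -0.049, 1.532, 0.024, 1.141, -0.082], TCP at [0.259, -0.623, 0.242] pointing down, gripper open.
Joint ranges: [-2.59, 2.59], [-0.33, 1.99], [-1.39, 1.29], [0.1, 2.45], [-1.04, 4.18], [0.21, 1.99], [-2.66, 2.66]. Speed limits (rad/s): [2.57, 2.57, 3.14, 3.14, 3.14, 3.14, 3.14].

INTERFACE

Orientations are given as a rotation vector (axis times angle).
In Python, from rig import ctrl gives the robot as it stands. The module is installed in compiled form; this text tells all that it offers.
- The arm moves only by the tool step_arm, never from a script. Its argument "steps" is one flat list of numbers, 7 for each row, row after row: the turn, a rotation vector about the tool's x, y, z in degrees, then the shift along the tool's x, y, z in cm, then the opening, from 0 (shut) to 1 (fully open). In form: [wx, wy, wz, tx, ty, tz, claw, wx, wy, wz, tx, ty, tz, claw, ...]. A call has 1 to 8 rows; each row shifts and turns the commanded pose from where the row before left it, along the tool's axes as they then stand; what a row does not reach is not made up. A row lasts 1/10 s, in which the tool goes at most 50 mm and 8.59 degrees, less where a joint would pass 70% of its speed; a pose out of reach is approached as far as the arm can. A call is refused whole if a number of a shift passes 5 or a number of a turn 8.59, either way. A call with a gripper value outside its range is refused whole. The fingers move at their own pace and stop on an object; "grip_force" is the grip in N (left out, the last holds). Time passes only in rows, so rows that do not move let the fingers close. It gives the time, the measured TCP pose, the force, the opening and the grip force at its end, in the units of the state.
- ctrl.get_obs(): the state, without advancing time (a new reading comes with each control period).
- ctrl.grab_frame(name): name is "side" or "top"; returns the picture (420x560x3 uint8, red, green, blue); there is no depth.
- ctrl.camera_info(name): a dict with "mtx" (3x3 intrinsics, pixels), "distortion" ([k1, k2, p1, p2, k3] as OpenCV has them; the pictures are not rectified), "xyz" and "rotation" of the camera in the world. Camera axes: x right, y down, z forward; pixel columns grow to the right and rows downward; lengths in m; the calibration is good to about 2 mm. A picture is of the moment at which its call begins. camera_info takes no time and is no camera call.
- ctrl.hand_in(): hands the job in; it is judged then, once.
Trained networks look in the newest picture that a camera, given by its name, has taken for a name from the list of things; names that differ only in an ending like _2 or _b are one class to them, and where a whole thing is asked for, a point or a joint stands for the part that bears it (a point fixed in the world has none). Each returns a list of dicts, best first, with "conf" (0 to 1); they miss things now and then, are a little off and sometimes report something else, mostly with a low value. They report only what shows in the picture. A call takes as long as a camera call.
- ctrl.spot_in(camera, label): "uv" ([column, row] in pixels, amid what is visible of it).
- ctrl.trace(camera, label): "region" (420x560 bool, what is visible of it) and "uv" ([column, row] in pixels, amid what is visible of it).
The state is a dict: "clock": time; "joint_positions": joint angles; "joint_vel": joint speeds; "joint_efforts": joint torques, N m; "position": TCP position; "ee_rot": TCP orientation; "ft_force": force on the tool from outside, world axes, zero at the start; "torque": the same for the moment, N m; "finger_gap": opening from 0.0 (shut) to 1.0 (fully open); "gripper_force": force on a finger pad.
Only numpy, scipy, OpenCV 4.12 (cv2) and the standard library are available. Lean on these libraries where they do the work, as an engineer would, in place of code of your own. Each camera call takes 0.05 s, during which the arm holds its last target. There are 200 camera calls.

TASK

Brush out the empty glass flux jar: stand it upright in the middle of the jar clamp, close the clamp's gate on it all the way, take the thick brush from the rack and give the jar three full strokes from its floor to its mouth and back, then hang the brush back in its slot and leave the jar clamped. The glass is thin, so handle it gently: take it with the lightest grip (never more than about 30 N), set it down on the mat before letting go, clamp it without a knock, and let the brush neither ram its floor nor lean hard on its wall. Leave the bottles, the slim brush and everything else on the bench where they are.

Things in the scene. Friction and masses are not known exactly. Their poses are not given: they have to be found in the camera images.
- jar: the open glass jar: plain straight amber glass with a paper band, 62 mm outside diameter, 100 mm high, walls 4 mm, inside diameter 54 mm, about 0.26 kg, standing open end up among the bottles. Origin: centre of its underside, z up. Grip it across the diameter near the rim, above the height of the clamp's rings
- jar_floor (a point): point on the jar's axis on its inner floor, 6 mm above its underside; z up
- clamp: the jar clamp, screwed down: aluminium base 150 x 150 x 12 mm with a round rubber mat and, standing on it, two half-rings at 34 to 56 mm above the bench. The half-ring on its +x side is fixed and carries two rubber pads that leave the jar 2 mm of play when it stands in the middle; the half-ring on its -x side is the hinged gate. Origin: on the bench, under the middle of the rings; z up
- clamp_seat (a point): middle of the clamp's rubber mat, 14 mm above the bench: the jar's underside belongs here
- gate (a joint): the clamp's gate, a half-ring on a stiff upright hinge: 0 is fully closed on its stop, positive is open (rad); it stays where it is left and needs about 6 N at its knob. A rubber pad on a soft spring in its middle (6 mm travel) meets the jar during the last 0.07 rad, pushes it back against the fixed pads and then holds it with about 5 N
- gate_hinge (a point): a point on the gate's upright hinge axis, at clamp x = 0, y = -52 mm. Closing turns the gate clockwise seen from above
- gate_knob (a point): middle of the black upright knob at the gate's free end: 15 mm thick, round, from 60 to 100 mm above the bench, this point at 82 mm, 130 mm from the hinge axis. It can be pushed or gripped from above
- brush: the thick bottle brush, hanging upright in one slot of the rack: white bristle head 55 mm thick from 5 to 55 mm above its tip on a 8 mm steel stem, a 34 mm collar from 108 to 113 mm, and a round wooden handle 18 to 21 mm thick from 113 to 183 mm. The bristles are springy, a little wider than the jar's bore and drag on its wall. Origin: the tip, z up the handle
- brush_tip (a point): lower end of the brush, on its axis
- brush_handle (a point): point on the axis of the handle, 155 mm above the tip: where to grip it from above, fingertips clear of the collar and of the jar's rim
- brush_collar (a point): middle of the underside of the brush's collar, 108 mm above the tip: it rests on the rack's tines
- slim_brush: the slim tube brush, hanging in the rack's other slot: same stem, collar and handle, head only 20 mm thick, too thin for the jar; leave it. Origin: its tip
- rack: the brush rack, screwed down: a bent aluminium sheet whose top, 125 mm above the bench, 150 mm wide in y, has two slots 16 mm wide that are open towards its -x side and reach 44 mm in; a bead 2 mm high runs along the front ends of the tines. Its upright back is 70 mm behind (+x of) the slots' seats. Origin: on the bench; z up
- slot_left (a point): where a brush's axis belongs in the slot on the rack's +y side, at the height of the tines' top; x and y axes are the rack's. A brush leaves by rising about 8 mm and then moving at least 70 mm along the rack's -x
- slot_right (a point): the same for the slot on the rack's -y side, 78 mm from the other
- pen_pot: bystander: dark round pen pot with pens in it, 78 to 88 mm across, 98 mm high, 147 mm with the pens, standing; origin under its middle
- flux_bottle: bystander: white squeeze bottle with a pointed red nozzle, 55 mm across, 168 mm high, standing; origin under its middle
- pump_bottle: bystander: white bottle with a wide dished top, 72 mm across, 118 mm high, standing; origin under its middle
- tape: bystander: small roll of dark tape lying flat, 53 mm across, 19 mm high; origin under its middle
- pin_gauge: bystander: grey plastic pin gauge lying flat, 30 x 83 x 12 mm; origin under its middle

How it is judged:
By the outcome, as a careful person would: the job done as asked, in the order asked, and still so for the second after the job is handed in, with the robot touching nothing.
It also fails if it takes over 72 s, if anything falls off the work surface, if the arm or the gripper's body presses on something with over 40 N, if the wrist force passes 120 N, or if a joint passes its speed limit or range.

## Working session

There is one attempt and no reset: what is moved stays moved. The work goes in short steps, Python scripts to look and compute and a tool call to move; the robot and the scene stay as the last step left them, time stands still between calls to the robot, and variables do not carry over. Pictures are saved under pics/ and viewed, at most 10 in all, crops included, and the job is handed in when it is done.

Besides the shell and the picture viewer there is one more tool, called after "Emit:" as a command line: name --argument value ..., lists and objects as JSON in quotes. step_arm: Moves the arm, as the interface text tells. Its arguments: {"type":"object","properties":{"steps":{"type":"array"},"grip_force":{"type":"number"}},"required":["steps"]}

```bash
mkdir -p pics; ls; python3 - <<'E'
from rig import ctrl
import cv2,numpy as np
o=ctrl.get_obs()
for k in o: print(k,np.round(o[k],3))
for n in("side","top"):
    c=ctrl.camera_info(n);print(n,{k:np.round(v,3).tolist() for k,v in c.items()})
    f=ctrl.grab_frame(n);cv2.imwrite(f"pics/{n}0.png",f[...,::-1])
print(ctrl.tip_extent)
for n in("side","top"):
  for l in["jar","clamp","gate","gate_knob","brush","slim_brush","brush_handle","brush_collar","rack","pen_pot","flux_bottle","pump_bottle","tape","pin_gauge"]:
    print(n,l,[(np.round(d["uv"]).tolist(),round(d["conf"],2)) for d in ctrl.spot_in(n,l)[:3]])
print(ctrl.get_obs()["clock"])
E
```

```text
pics
clock 0.0
joint_positions [ 1.148  0.469 -0.049  1.534  0.024  1.141 -0.082]
joint_vel [ 0.    -0.001  0.001  0.001 -0.001  0.001  0.001]
joint_efforts [-1.0000e-03 -5.1031e+01 -4.8000e-02 -2.3771e+01  1.1000e-02  7.0000e-03
 -0.0000e+00]
position [ 0.259 -0.623  0.241]
ee_rot [-3.079e+00 -6.140e-01  1.000e-03]
ft_force [-0.123  0.55  -0.043]
torque [ 0.03  -0.001  0.014]
gripper_force 0.0
finger_gap 1.004
side {'mtx': [[415.63, 0.0, 279.005], [0.0, 415.63, 201.264], [0.0, 0.0, 1.0]], 'distortion': [-0.018, 0.0, 0.0, 0.0, 0.0], 'xyz': [0.519, -0.858, 0.717], 'rotation': [-2.149, 0.096, -0.029]}
top {'mtx': [[402.931, 0.0, 274.013], [0.0, 402.931, 209.322], [0.0, 0.0, 1.0]], 'distortion': [-0.089, 0.0, 0.0, 0.0, 0.0], 'xyz': [0.422, 0.037, 1.151], 'rotation': [-2.137, 2.184, -0.167]}
0.011
side jar [([262.0, 218.0], 0.78), ([284.0, 287.0], 0.17)]
side clamp [([258.0, 194.0], 0.94), ([319.0, 236.0], 0.33)]
side gate [([237.0, 195.0], 0.82)]
side gate_knob [([233.0, 196.0], 0.68)]
side brush [([306.0, 260.0], 0.8)]
side slim_brush [([286.0, 288.0], 0.78)]
side brush_handle [([307.0
[... 357 characters left out ...]
55.0], 0.51)]
side pin_gauge [([236.0, 232.0], 0.74)]
top jar [([264.0, 215.0], 0.89), ([376.0, 189.0], 0.6)]
top clamp [([192.0, 226.0], 0.91)]
top gate [([183.0, 258.0], 0.54)]
top gate_knob [([202.0, 252.0], 0.85)]
top brush [([365.0, 187.0], 0.76), ([263.0, 217.0], 0.18)]
top slim_brush [([388.0, 200.0], 0.65)]
top brush_handle [([366.0, 187.0], 0.75)]
top brush_collar [([361.0, 187.0], 0.55)]
top rack [([378.0, 191.0], 0.87), ([264.0, 216.0], 0.32)]
top pen_pot [([292.0, 169.0], 0.9)]
top flux_bottle [([264.0, 216.0], 0.7), ([247.0, 178.0], 0.59)]
top pump_bottle [([308.0, 209.0], 0.56)]
top tape [([310.0, 209.0], 0.67), ([293.0, 258.0], 0.46)]
top pin_gauge [([252.0, 252.0], 0.52)]
1.5
```

```bash
python3 - <<'E'
import cv2
a=cv2.imread("pics/side0.png")[150:350,190:390];b=cv2.imread("pics/top0.png")[130:330,150:420]
cv2.imwrite("pics/s0c.png",cv2.resize(a,(600,600),interpolation=2));cv2.imwrite("pics/t0c.png",cv2.resize(b,(800,593),interpolation=2))
E
```

```text
(no output)
```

View pics/s0c.png

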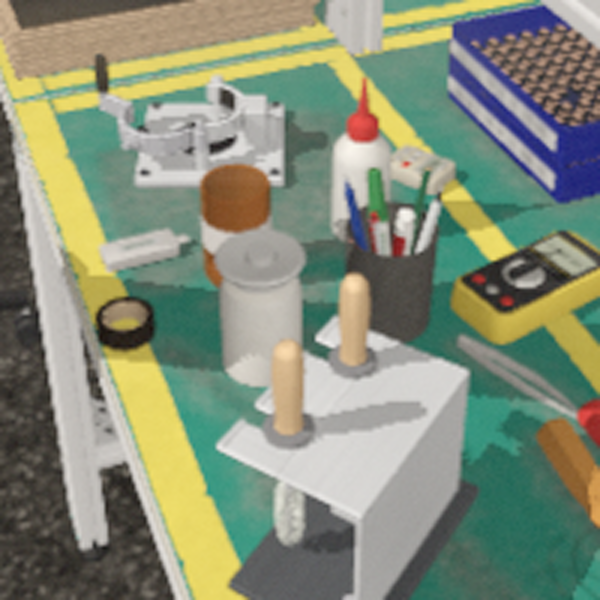

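View pics/t0c.png

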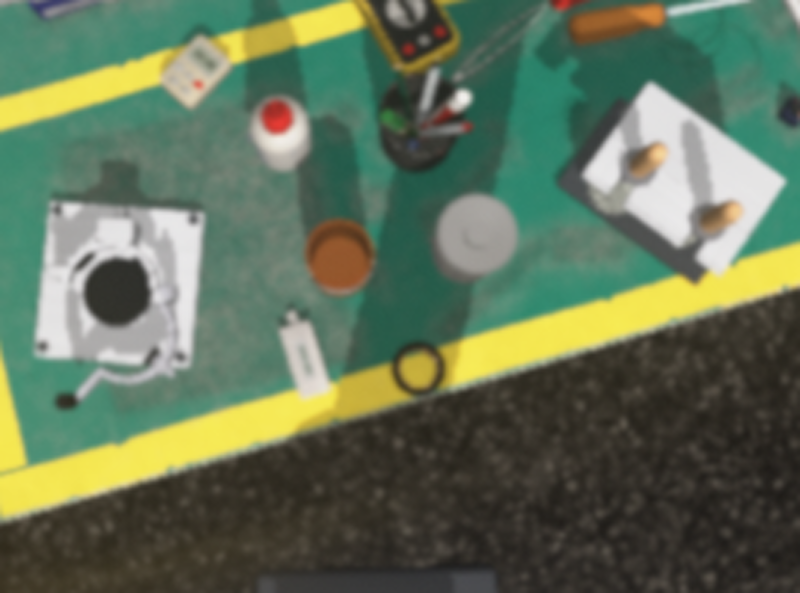

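```bash
cat >h.py <<'E'
import numpy as np,cv2
from scipy.optimize import minimize
from scipy.spatial.transform import Rotation as R
from rig import ctrl
C={n:ctrl.camera_info(n) for n in("side","top")}
def proj(n,P):
    c=C[n];Rw=R.from_rotvec(c["rotation"]).as_matrix()
    P=(np.atleast_2d(P)-c["xyz"])@Rw
    return cv2.projectPoints(P.reshape(-1,1,3),np.zeros(3),np.zeros(3),np.array(c["mtx"]),np.array(c["distortion"]))[0][:,0]
def ray(n,uv):
    c=C[n];q=cv2.undistortPoints(np.array([[uv]],float),np.array(c["mtx"]),np.array(c["distortion"]))[0,0]
    return R.from_rotvec(c["rotation"]).as_matrix()@np.r_[q,1]
def onz(n,uv,z):
    d=ray(n,uv);o=np.array(C[n]["xyz"]);return o+d*(z-o[2])/d[2]
def tri(us,ut):
    A=[];b=[]
    for n,u in(("side",us),("top",ut)):
        d=ray(n,u);d/=np.linalg.norm(d);M=np.eye(3)-np.outer(d,d);A.append(M);b.append(M@C[n]["xyz"])
    p,r,_,_=np.linalg.lstsq(np.vstack(A),np.hstack(b),rcond=None);return p,np.sqrt(r)
def cyl(x,y,parts):
    t=np.linspace(0,2*np.pi,40)
    return [[np.c_[x+r*np.cos(t),y+r*np.sin(t),0*t+z] for z in zz] for r,zz in parts]
def render(n,x,y,parts,S=8):
    m=np.zeros((420,560),np.uint8)
    for c in cyl(x,y,parts):
        h=cv2.convexHull(proj(n,np.vstack(c)).astype(np.float32));cv2.fillPoly(m,[np.round(h*16).astype(np.int32)],1,shift=4)
    return m>0
def tr(n,l):
    d=ctrl.trace(n,l);return d[0] if d else None
E
python3 - <<'E'
from h import *
ctrl.grab_frame("side");ctrl.grab_frame("top")
sav={}
for n in C:
  for l in["jar","brush","slim_brush","clamp","gate","gate_knob","rack","pump_bottle","flux_bottle"]:
    d=tr(n,l)
    if d: sav[n+"_"+l]=d["region"];ys,xs=np.nonzero(d["region"]);print(n,l,round(d["conf"],2),np.round(d["uv"]),len(xs),xs.min(),xs.max(),ys.min(),ys.max())
np.savez("m.npz",**sav)
def fit(n,m,parts,x0):
    ms=cv2.GaussianBlur(m.astype(np.float32),(0,0),1.)
    f=lambda p:((cv2.GaussianBlur(render(n,*p,parts).astype(np.float32),(0,0),1.)-ms)**2).sum()
    r=minimize(f,x0,method="Nelder-Mead",options=dict(initial_simplex=[x0,x0+[.01,0],x0+[0,.01]]));return r.x,r.fun
for l,parts,uv,z in[("jar",[(.031,(0,.1))],(265,215),.05),("pump_bottle",[(.036,(0,.118))],(310,210),.06),("flux_bottle",[(.0275,(0,.12))],(245,176),.06)]:
    for n in C:
        if n+"_"+l in sav: print(l,n,fit(n,sav[n+"_"+l],parts,onz("top",uv,z)[:2]))
# hand-read points
f=lambda u:(u[0]/2.963+150,u[1]/2.963+130)
g=lambda u:(u[0]/3+190,u[1]/3+150)
print("mat",onz("top",f((117,292)),.014))
for u in[(52,200),(204,212),(190,366),(36,356)]:print("clampcorner",onz("top",f(u),.012))
print("clampcorner side");[print(onz("side",g(u),.012)) for u in[(136,182),(284,184),(284,97)]]
print("knob",tri(g((101,56)),f((62,402))), tri(g((102,75)),f((66,400))))
for u in[(652,82),(785,183),(718,273),(580,178)]:print("rack",onz("top",f(u),.125))
print("thick handle top",tri(g((354,276)),f((655,152))),"slim",tri(g((288,343)),f((735,210))))
print("collars side",onz("side",g((352,362)),.128),onz("side",g((289,430)),.128),"top",onz("top",f((635,167)),.128),onz("top",f((707,222)),.128))
E
```

```text
side jar 0.79 [264. 218.] 543 258 280 205 244
side brush 0.56 [304. 261.] 338 299 314 242 276
side slim_brush 0.83 [284. 289.] 529 278 293 263 331
side clamp 0.81 [259. 195.] 1435 222 284 168 212
side gate 0.68 [237. 199.] 362 222 259 168 202
side gate_knob 0.58 [238. 195.] 373 222 259 168 201
side rack 0.68 [308. 311.] 5196 264 348 258 368
side pump_bottle 0.85 [273. 248.] 1186 262 291 227 278
side flux_bottle 0.66 [310. 206.] 484 300 319 183 227
top jar 0.97 [265. 217.] 473 254 276 204 229
top brush 0.57 [365. 187.] 261 349 375 178 200
top slim_brush 0.6 [392. 205.] 202 381 399 198 212
top clamp 0.73 [363. 187.] 283 349 375 178 201
top gate 0.53 [200. 255.] 281 168 209 227 269
top gate_knob 0.6 [202. 251.] 242 168 210 227 267
top rack 0.57 [379. 194.] 2437 338 414 158 225
top pump_bottle 0.75 [310. 209.] 670 296 323 196 226
top flux_bottle 0.91 [246. 180.] 399 234 254 163 187
jar side (array([0.55109606, 0.05648831]), np.float64(344.51751708984375))
jar top (array([0.55011156, 0.03966977]), np.float64(13.986119270324707))
pump_bottle side (array([ 0.56469732, -0.07559121]), np.floa
[... 560 characters left out ...]
1 0.15934488 0.012     ]
[0.62203452 0.32830909 0.012     ]
knob (array([0.42589843, 0.28615381, 0.09820193]), array([0.00423162])) (array([0.42622323, 0.28797396, 0.07477263]), array([0.00222764]))
rack [ 0.69391731 -0.24150328  0.125     ]
rack [ 0.60036384 -0.35622878  0.125     ]
rack [ 0.52155989 -0.2903161   0.125     ]
rack [ 0.60806132 -0.17228213  0.125     ]
thick handle top (array([ 0.61739762, -0.22074976,  0.1981117 ]), array([0.0027839])) slim (array([ 0.56766358, -0.28382115,  0.20014423]), array([0.00282398]))
collars side [ 0.61866968 -0.22688565  0.128     ] [ 0.56956008 -0.28613824  0.128     ] top [ 0.61646403 -0.22096665  0.128     ] [ 0.56637144 -0.28232004  0.128     ]
```

Emit:
step_arm --steps '[0,0,7.53,0,0,-1,1,0,0,7.53,0,0,-1,1,0,0,7.53,0,0,0,1,0,0,0,1,-4,0,1,0,0,0,2,-4.5,0,1,0,0,0,2,-4.5,0,1,0,0,0,2,-4.5,0,1,0,0,0,2,-4.5,0,1]' --grip_force 20

```text
clock: 3.3
position: [0.3497, -0.4015, 0.2626]
ee_rot: [3.141, -0.001, 0.001]
ft_force: [1.8, 0.2, 0.4]
finger_gap: 1.001
gripper_force: 0.0
```

Emit:
step_arm --steps '[0,0,0,2.2,-4.5,0,1,0,0,0,2.2,-4.5,0,1,0,0,0,2.2,-4.5,0,1,0,0,0,2.2,-4.5,0,1,0,0,0,2.2,-4.5,0,1,0,0,0,2.2,-4.5,0,1,0,0,0,2.2,-4.5,0.5,1,0,0,0,2.2,-4.5,1,1]'

```text
clock: 4.1
position: [0.5257, -0.0433, 0.2485]
ee_rot: [3.141, -0.001, 0.005]
ft_force: [0.8, -1.0, -0.5]
finger_gap: 1.003
gripper_force: 0.0
```

Emit:
step_arm --steps '[0,0,0,2.4,-4.1,2,1,0,0,0,0,-4,3,1,0,0,0,0,0,0,1,0,0,0,0,0,0,1]'

```text
clock: 4.5
position: [0.5473, 0.0355, 0.1975]
ee_rot: [3.141, 0.003, -0.003]
ft_force: [0.3, -1.6, 1.6]
finger_gap: 0.999
gripper_force: 0.0
```

```bash
python3 - <<'E'
from h import *
o=ctrl.get_obs();print(o["clock"],o["position"],o["ee_rot"])
for n in C: cv2.imwrite(f"pics/{n}1.png",ctrl.grab_frame(n)[...,::-1])
a=cv2.imread("pics/side1.png")[130:330,190:390];b=cv2.imread("pics/top1.png")[130:330,150:350]
cv2.imwrite("pics/c1.png",np.hstack([cv2.resize(a,(400,400),interpolation=2),cv2.resize(b,(400,400),interpolation=2)]))
g=lambda u:(u[0]/3+190,u[1]/3+150)
print(onz("side",g((236,189)),.1))
E
```

```text
4.5 [0.54730319 0.03546991 0.19746419] [ 3.14134037e+00  3.42183466e-03 -2.69534501e-03]
[0.55340495 0.02914434 0.1       ]
```

View pics/c1.png

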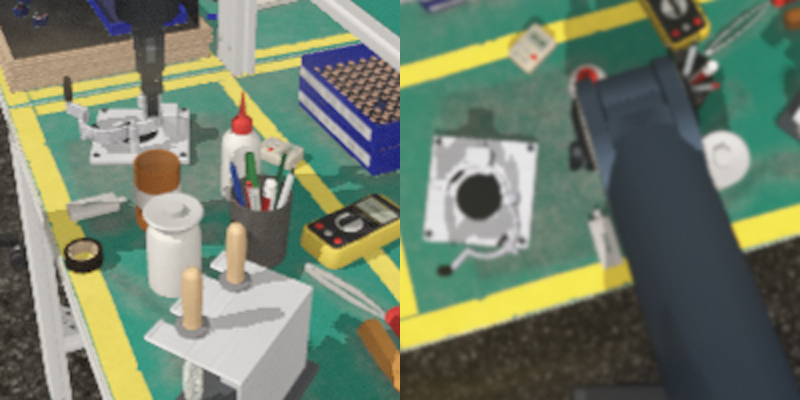

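Emit:
step_arm --steps '[0,0,0,0.3,-0.1,4,1,0,0,0,0,0,4,1,0,0,0,0,0,3,1,0,0,0,0,0,1.3,1,0,0,0,0,0,0,1]'

```text
clock: 5.1
position: [0.5503, 0.034, 0.0744]
ee_rot: [3.141, -0.004, -0.003]
ft_force: [0.4, 0.1, -0.3]
finger_gap: 1.0
gripper_force: 0.0
```

Emit:
step_arm --steps '[0,0,0,0,0,0,0.85,0,0,0,0,0,0,0.78,0,0,0,0,0,0,0.75,0,0,0,0,0,0,0.72,0,0,0,0,0,0,0.7,0,0,0,0,0,0,0.68,0,0,0,0,0,0,0.66,0,0,0,0,0,0,0.64]' --grip_force 20

```text
clock: 5.9
position: [0.5522, 0.0369, 0.0768]
ee_rot: [-3.14, -0.001, -0.006]
ft_force: [-0.3, 3.2, 7.1]
finger_gap: 0.717
gripper_force: 20.3
```

Emit:
step_arm --steps '[0,0,0,0,0,-0.5,0.6,0,0,0,0,0,-2,0.6,0,0,0,0,0,-3,0.6,0,0,0,0,0,-3,0.6,0,0,0,0,0,-1.5,0.6,0,0,0,0,-1,0,0.6,0,0,0,0,-2,0,0.6,0,0,0,0,-3,0,0.6]'

```text
clock: 6.7
position: [0.5498, 0.0939, 0.1736]
ee_rot: [3.139, -0.007, -0.004]
ft_force: [0.9, 0.2, -2.3]
finger_gap: 0.712
gripper_force: 22.8
```

Emit:
step_arm --steps '[0,0,0,0,-3,0,0.6,0,0,0,-0.3,-3.5,0,0.6,0,0,0,-0.5,-3.5,0,0.6,0,0,0,-0.5,-3,0,0.6,0,0,0,-0.3,-2,0,0.6,0,0,0,0,-0.5,0,0.6,0,0,0,0,0,0,0.6,0,0,0,0,0,0,0.6]'

```text
clock: 7.5
position: [0.535, 0.2486, 0.1742]
ee_rot: [3.139, -0.004, -0.002]
ft_force: [-0.6, -0.7, -2.0]
finger_gap: 0.711
gripper_force: 22.8
```

```bash
python3 - <<'E'
from h import *
o=ctrl.get_obs();print(o["clock"],o["position"],o["ee_rot"],o["ft_force"],o["finger_gap"])
for n in C: cv2.imwrite(f"pics/{n}2.png",ctrl.grab_frame(n)[...,::-1])
a=cv2.imread("pics/side2.png")[140:230,200:300];b=cv2.imread("pics/top2.png")[170:290,130:250]
cv2.imwrite("pics/c2.png",np.hstack([cv2.resize(a,(400,360),interpolation=2),cv2.resize(b,(360,360),interpolation=2)]))
for n in C:
    print(n,np.round(proj(n,[(.537,.2515,.012)]),1))
sd={n:tr(n,"jar") for n in C}
for n in C:
    if sd[n]: ys,xs=np.nonzero(sd[n]["region"]);print(n,sd[n]["conf"],xs.min(),xs.max(),ys.min(),ys.max())
E
```

```text
7.5 [0.5349841  0.24862407 0.1742296 ] [ 3.13942732e+00 -3.58155302e-03 -1.79949942e-03] [-0.58546722 -0.68205365 -1.9739533 ] 0.7105464661618472
side [[260.1 196.1]]
top [[190.4 224.9]]
side 0.76 247 268 141 176
```

View pics/c2.png

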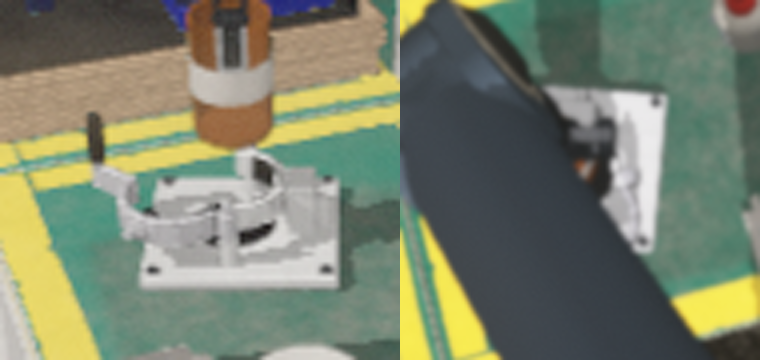

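```bash
cat >fc.py <<'E'
from h import *
from scipy.ndimage import map_coordinates
def sq(x,y,a,z=.012,h=.075,o=0):
    c,s=np.cos(a),np.sin(a);t=np.linspace(-.9,.9,60)*h;u=h+o
    L=np.vstack([np.c_[t,0*t+u],np.c_[t,0*t-u],np.c_[0*t+u,t],np.c_[0*t-u,t]])
    P=L@np.array([[c,s],[-s,c]])+[x,y];return np.c_[P,0*P[:,0]+z]
for n,f in(("top","pics/top0.png"),("side","pics/side0.png")):
    g=cv2.GaussianBlur(cv2.imread(f)[...,2].astype(np.float32),(0,0),.7)
    sm=lambda P:map_coordinates(g,proj(n,P)[:,::-1].T,order=1)
    def cost(p):  # inside bright, outside dark, robust per point
        return -np.clip(sm(sq(*p,o=-.003))-sm(sq(*p,o=.004)),0,90).sum()
    best=min((minimize(cost,[.537+i,.2515+j,-.095],method="Nelder-Mead",options=dict(initial_simplex=np.array([.537+i,.2515+j,-.095])+np.array([[0,0,0],[.006,0,0],[0,.006,0],[0,0,.05]]))) for i in(-.004,0,.004) for j in(-.004,0,.004)),key=lambda r:r.fun)
    print(n,best.x,best.fun)
for dz in(.0955,.0985):
    m=render("side",.535,.2486,[(.031,(dz,dz+.1))]);ys,xs=np.nonzero(m);print("jar proj",xs.min(),xs.max(),ys.min(),ys.max())
d=tr("side","jar");m=d["region"];ys,xs=np.nonzero(m)
for r in range(150,180,4):print(r,xs[ys==r].min() if (ys==r).any() else 0,xs[ys==r].max() if (ys==r).any() else 0)
mm=render("side",.535,.2486,[(.031,(.0975,.1975))]);ys,xs=np.nonzero(mm)
for r in range(150,180,4):print(r,xs[ys==r].min() if (ys==r).any() else 0,xs[ys==r].max() if (ys==r).any() else 0)
E
python3 fc.py
```

```text
top [ 0.53586094  0.25353244 -0.09471011] -17892.22265625
side [ 0.53693034  0.24665614 -0.08961732] -10458.45703125
jar proj 246 269 139 179
jar proj 246 269 138 178
150 247 266
154 248 267
158 248 267
162 248 267
166 248 268
170 249 268
174 251 266
178 0 0
150 246 268
154 247 268
158 247 269
162 247 269
166 247 269
170 248 269
174 248 268
178 254 262
```

```bash
cat >fc2.py <<'E'
from h import *
from scipy.ndimage import map_coordinates
def sq(x,y,a,zs,o=0,h=.075):
    c,s=np.cos(a),np.sin(a);t=np.linspace(-.9,.9,60)*h;u=h+o
    L=np.vstack([np.c_[t,0*t+u],np.c_[t,0*t-u],np.c_[0*t+u,t],np.c_[0*t-u,t]])
    P=L@np.array([[c,s],[-s,c]])+[x,y];return np.c_[P,np.repeat(zs,60)]
for n,f,zs in(("top","pics/top0.png",[.012,0,.012,0]),("side","pics/side0.png",[.012,0,.012,.012]),("side","pics/side2.png",[.012,0,.012,.012])):
    g=cv2.GaussianBlur(cv2.imread(f)[...,2].astype(np.float32),(0,0),.7)
    sm=lambda P:map_coordinates(g,proj(n,P)[:,::-1].T,order=1)
    def D(p): return np.clip(sm(sq(*p,zs,o=-.003))-sm(sq(*p,zs,o=.004)),0,90)
    cost=lambda p:-D(p).sum()
    best=min((minimize(cost,[.537+i,.2515+j,-.095],method="Nelder-Mead",options=dict(initial_simplex=np.array([.537+i,.2515+j,-.095])+np.array([[0,0,0],[.006,0,0],[0,.006,0],[0,0,.05]]))) for i in(-.004,0,.004) for j in(-.006,0,.006)),key=lambda r:r.fun)
    print(n,best.x,best.fun,D(best.x).reshape(4,60).mean(1).round())
# the jar held: fit side silhouette by gradient? draw overlays
v=cv2.imread("pics/side2.png")[140:230,200:300];v=cv2.resize(v,(800,720),interpolation=2)
def dr(P,c):
    q=(proj("side",P)-[200,140]+.5)*8
    cv2.polylines(v,[q.astype(int)],True,c,1)
t=np.linspace(0,2*np.pi,60)
for z in(.0975,):dr(np.c_[.535+.031*np.cos(t),.2486+.031*np.sin(t),0*t+z],(0,255,0))
dr(np.c_[.536+.035*np.cos(t),.252+.035*np.sin(t),0*t+.056],(255,0,0))
for z in(0,.012):
    a=-.095;L=np.array([(1,1),(1,-1),(-1,-1),(-1,1)])*.075
    P=L@np.array([[np.cos(a),np.sin(a)],[-np.sin(a),np.cos(a)]])+[.536,.252];dr(np.c_[P,0*P[:,0]+z],(0,0,255))
cv2.imwrite("pics/c3.png",v[120:])
E
python3 fc2.py
```

```text
top [ 0.53615    0.254508  -0.0976942] -17878.734375 [83. 83. 72. 59.]
side [ 0.5376434   0.25478744 -0.08872734] -9887.86328125 [21. 17. 78. 48.]
side [ 0.5377028   0.25545554 -0.08872679] -10909.1669921875 [20. 37. 77. 48.]
```

View pics/c3.png

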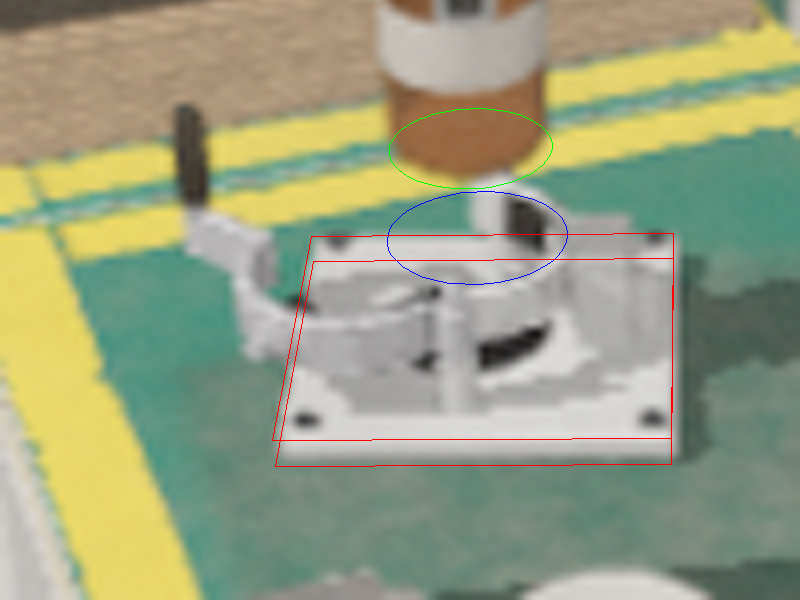

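Emit:
step_arm --steps '[0,0,0,0.1,-0.5,1,0.6,0,0,0,0,0,2,0.6,0,0,0,0,0,0.5,0.6,0,0,0,0,0,0.5,0.6,0,0,0,0,0,0.5,0.6,0,0,0,0,0,0.5,0.6,0,0,0,0,0,0,0.6]'

```text
clock: 8.45
position: [0.5369, 0.2569, 0.1291]
ee_rot: [-3.14, 0.0, -0.005]
ft_force: [-6.0, -2.7, 16.2]
finger_gap: 0.716
gripper_force: 17.9
```

Emit:
step_arm --steps '[0,0,0,0,0,-1,0.6,0,0,0,0,0,-1,0.6,0,0,0,0,0,0,0.6,0,0,0,0,0,0,0.6]'

```text
clock: 8.85
position: [0.536, 0.2555, 0.1452]
ee_rot: [-3.142, 0.001, -0.001]
ft_force: [-0.8, 0.1, -2.7]
finger_gap: 0.711
gripper_force: 23.5
```

```bash
python3 - <<'E'
from h import *
o=ctrl.get_obs();print(o["clock"],o["position"],o["ee_rot"],o["ft_force"],o["finger_gap"],o["torque"])
cv2.imwrite("pics/side3.png",ctrl.grab_frame("side")[...,::-1])
a=cv2.imread("pics/side3.png")[140:230,200:300]
cv2.imwrite("pics/c4.png",cv2.resize(a,(660,594),interpolation=2))
E
```

```text
8.85 [0.53603269 0.25548163 0.14523525] [-3.14151637e+00  1.11248833e-03 -7.15102110e-04] [-0.7605826   0.0657451  -2.71995015] 0.7114758067682307 [-0.04384056 -0.01207649 -0.04420324]
```

View pics/c4.png

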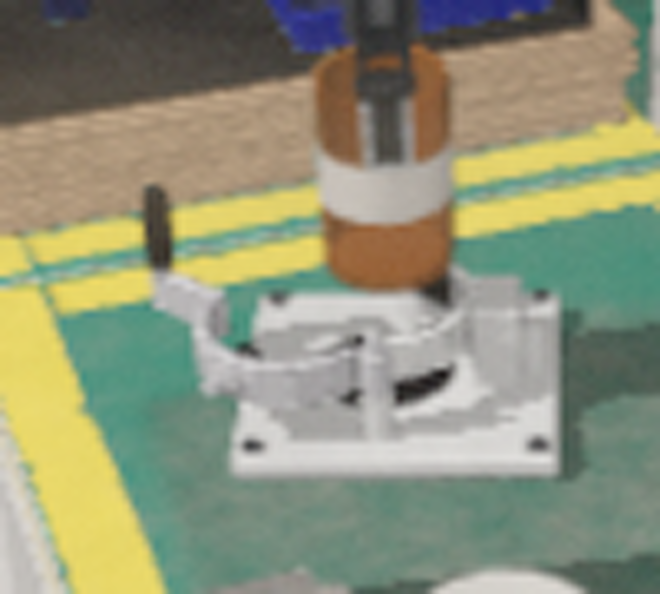

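Emit:
step_arm --steps '[0,0,0,-0.4,0.2,0.6,0.6,0,0,0,0,0,0.4,0.6,0,0,0,0,0,0.3,0.6,0,0,0,0,0,0.3,0.6,0,0,0,0,0,0,0.6]'

```text
clock: 9.4
position: [0.5316, 0.2534, 0.1285]
ee_rot: [3.141, -0.001, -0.001]
ft_force: [0.6, 0.4, -2.0]
finger_gap: 0.711
gripper_force: 23.4
```

Emit:
step_arm --steps '[0,0,0,0,0,0.3,0.6,0,0,0,0,0,0.3,0.6,0,0,0,0,0,0.2,0.6,0,0,0,0,0,0,0.6]'

```text
clock: 9.8
position: [0.5317, 0.2534, 0.1208]
ee_rot: [3.141, -0.001, -0.001]
ft_force: [-0.6, 0.1, -2.3]
finger_gap: 0.708
gripper_force: 23.4
```

Clear of the ring top. Go on down.

Emit:
step_arm --steps '[0,0,0,0,0,0.5,0.6,0,0,0,0,0,0.5,0.6,0,0,0,0,0,0.5,0.6,0,0,0,0,0,0.5,0.6,0,0,0,0,0,0.3,0.6,0,0,0,0,0,0,0.6]'

```text
clock: 10.4
position: [0.5316, 0.2534, 0.0975]
ee_rot: [3.141, -0.001, -0.001]
ft_force: [0.4, 0.1, -2.0]
finger_gap: 0.713
gripper_force: 23.4
```

Emit:
step_arm --steps '[0,0,0,0,0,0.2,0.6,0,0,0,0,0,0.1,0.6,0,0,0,0,0,0.1,0.6,0,0,0,0,0,0,0.6]'

```text
clock: 10.8
position: [0.5319, 0.2536, 0.0941]
ee_rot: [3.142, -0.001, 0.0]
ft_force: [0.4, -0.1, -2.6]
finger_gap: 0.711
gripper_force: 23.4
```

Emit:
step_arm --steps '[0,0,0,0,0,0.1,0.6,0,0,0,0,0,0.1,0.6,0,0,0,0,0,0.1,0.6,0,0,0,0,0,0,0.6]'

```text
clock: 11.2
position: [0.5318, 0.2535, 0.091]
ee_rot: [3.141, -0.001, -0.0]
ft_force: [-0.5, -0.2, -3.5]
finger_gap: 0.711
gripper_force: 23.4
```

Emit:
step_arm --steps '[0,0,0,0,0,0.1,0.6,0,0,0,0,0,0.1,0.6,0,0,0,0,0,0,0.6]'

```text
clock: 11.5
position: [0.5324, 0.2538, 0.0899]
ee_rot: [-3.141, 0.001, -0.002]
ft_force: [-1.3, -0.2, 4.1]
finger_gap: 0.712
gripper_force: 22.1
```

Emit:
step_arm --steps '[0,0,0,0,0,0,0.76,0,0,0,0,0,0,0.85,0,0,0,0,0,0,1,0,0,0,0,0,0,1,0,0,0,0,0,-1,1]'

```text
clock: 12.0
position: [0.531, 0.2529, 0.0982]
ee_rot: [3.14, -0.001, -0.004]
ft_force: [0.5, 0.2, 0.5]
finger_gap: 0.994
gripper_force: 0.0
```

Emit:
step_arm --steps '[0,0,0,0,0,-4,1,0,0,0,0,0,-4,1,0,0,0,-3,-1,0,1,0,0,0,-4,-1,0,1,0,0,0,-3.2,-1,0,1,0,0,7.8,0,0,0,1,0,0,7.8,0,0,0,1,0,0,7.8,0,0,0,1]'

```text
clock: 12.8
position: [0.4294, 0.2827, 0.1778]
ee_rot: [3.089, -0.558, -0.007]
ft_force: [0.2, -0.2, -1.2]
finger_gap: 1.0
gripper_force: 0.0
```

Emit:
step_arm --steps '[0,0,7.8,0,0,0,0.8,0,0,7.8,0,0,0,0.8,0,0,0,0,0,0,0.8,0,0,0,0,0,0,0.8]'

```text
clock: 13.2
position: [0.4276, 0.2835, 0.1735]
ee_rot: [3.027, -0.787, -0.014]
ft_force: [-0.6, 0.0, -0.0]
finger_gap: 0.802
gripper_force: 0.0
```

```bash
python3 - <<'E'
from h import *
o=ctrl.get_obs();print(o["clock"],o["position"],o["ee_rot"],o["joint_positions"])
for n in C: cv2.imwrite(f"pics/{n}4.png",ctrl.grab_frame(n)[...,::-1])
a=cv2.imread("pics/side4.png")[140:230,200:300];b=cv2.imread("pics/top4.png")[170:290,130:250]
cv2.imwrite("pics/c5.png",np.hstack([cv2.resize(a,(400,360),interpolation=2),cv2.resize(b,(360,360),interpolation=2)]))
f=lambda u:(u[0]/2.963+150,u[1]/2.963+130)
print("knob top",onz("top",f((66,400)),.08),onz("top",f((62,402)),.1))
E
```

```text
13.2 [0.4275507  0.28348898 0.17345491] [ 3.02702528 -0.78650513 -0.0139579 ] [-0.87794365  0.2921068   0.25347159  1.99083789 -0.09088108  0.88606635
 -2.65523821]
knob top [0.42464337 0.28659918 0.08      ] [0.42291788 0.28544303 0.1       ]
```

View pics/c5.png

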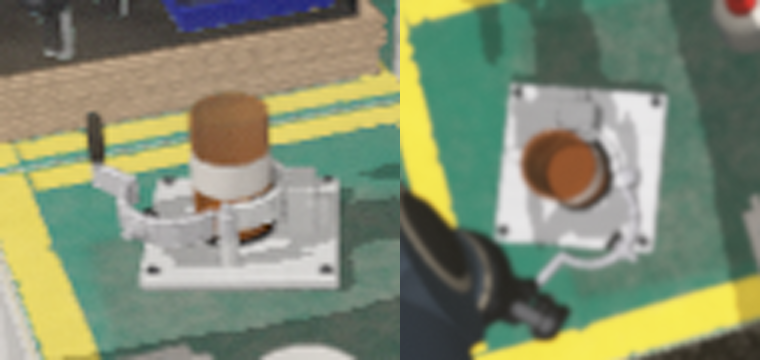

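Emit:
step_arm --steps '[0,0,-8.5,0,0,0,0.8,0,0,-8.5,0,0,0,0.8,0,0,-8.5,0,0,0,0.8,0,0,-8.5,0,0,0,0.8,0,0,-8.5,0,0,0,0.8,0,0,-8.5,0,0,0,0.8,0,0,-8.5,0,0,0,0.8,0,0,-8.5,0,0,0,0.8]'

```text
clock: 14.1
position: [0.4291, 0.2809, 0.1734]
ee_rot: [2.958, 1.043, -0.024]
ft_force: [-0.6, -0.4, 0.8]
finger_gap: 0.801
gripper_force: 0.0
```

Emit:
step_arm --steps '[0,0,-8.5,0,0,0,0.8,0,0,-8.5,0,0,0,0.8,0,0,-8.5,0,0,0,0.8,0,0,-8.5,0,0,0,0.8,0,0,-8.5,0,0,0,0.8,0,0,-8.5,0,0,0,0.8,0,0,-8.5,0,0,0,0.8,0,0,-8.5,0,0,0,0.8]'

```text
clock: 14.9
position: [0.4291, 0.2809, 0.1736]
ee_rot: [-1.87, -2.519, 0.024]
ft_force: [-0.2, 0.1, 0.3]
finger_gap: 0.795
gripper_force: 0.0
```

Emit:
step_arm --steps '[0,0,-8.5,0,0,0,0.6,0,0,-8.5,0,0,0,0.6,0,0,-8.5,0,0,0,0.6,0,0,0,0,0,0,0.6,0,0,0,0,0,0,0.6]'

```text
clock: 15.4
position: [0.4291, 0.2809, 0.1735]
ee_rot: [-1.28, -2.861, 0.023]
ft_force: [0.5, -0.9, -0.4]
finger_gap: 0.602
gripper_force: 0.0
```

```bash
cat >>h.py <<'E'
def where(t=None):
    o=ctrl.get_obs();r=R.from_rotvec(o["ee_rot"]).as_matrix();p=np.array(o["position"])
    print(o["clock"],"p",p.round(4),"yaw",np.degrees(np.arctan2(r[1,0],r[0,0])).round(1),"tilt",np.degrees(r[:2,2]).round(1),"F",np.round(o["ft_force"],1),"gap",round(o["finger_gap"],3),"j",np.round(o["joint_positions"],2))
    if t is not None: print("shift cm",(r.T@(np.array(t)-p)*100).round(2))
E
python3 -c "
from h import *
where((.427,.2855,.0820))"
```

```text
15.4 p [0.4291 0.2809 0.1735] yaw 131.8 tilt [-0.7 -0.6] F [ 0.5 -0.9 -0.4] gap 0.602 j [-0.43  0.31 -0.28  1.97  0.11  0.9  -0.04]
shift cm [0.48 0.3  9.14]
```

Emit:
step_arm --steps '[0,0,0,0.5,0.3,2,0.6,0,0,0,0,0,3,0.6,0,0,0,0,0,2,0.6,0,0,0,0,0,2.1,0.6,0,0,0,0,0,0,0.6]'

```text
clock: 15.9
position: [0.4248, 0.2849, 0.0799]
ee_rot: [-1.275, -2.86, 0.032]
ft_force: [-0.6, -0.2, 0.3]
finger_gap: 0.602
gripper_force: 0.0
```

Emit:
step_arm --steps '[0,0,0,0,0,0,0.45,0,0,0,0,0,0,0.35,0,0,0,0,0,0,0.25,0,0,0,0,0,0,0.15,0,0,0,0,0,0,0.1,0,0,0,0,0,0,0.1,0,0,0,0,0,0,0.1]'

```text
clock: 16.6
position: [0.427, 0.2868, 0.0831]
ee_rot: [-1.274, -2.866, 0.022]
ft_force: [-0.7, -0.4, 6.9]
finger_gap: 0.166
gripper_force: 20.1
```

```bash
python3 -c "
from h import *
where((.427,.2855,.0820))"
```

```text
16.6 p [0.427  0.2868 0.0831] yaw 132.1 tilt [-0.6 -0.6] F [-0.7 -0.4  6.9] gap 0.166 j [-0.47  0.44 -0.25  2.04  0.16  0.7  -0.1 ]
shift cm [-0.1  -0.09  0.11]
```

```bash
python3 - <<'E'
from h import *
H=np.array([.5306,.2022])
o=ctrl.get_obs();r=R.from_rotvec(o["ee_rot"]).as_matrix();p=np.array(o["position"])
d=p[:2]-H;rad=np.hypot(*d);th=np.degrees(np.arctan2(d[1],d[0]));print(rad,th)
q=p.copy();ra=rad
def go(angs,r,q,ra):
    for a in angs:
        ra=ra+(.131-ra)*.3
        n=np.r_[H+ra*np.array([np.cos(np.radians(a)),np.sin(np.radians(a))]),p[2]]
        print(a,n.round(4),(r.T@(n-q)*100).round(2)[:3]);q=n
    return q,ra
q,ra=go([138,133,128,123,118,113,108],r,q,ra)
E
```

```text
0.13374648388293311 140.75803695520938
138 [0.4318 0.2911 0.0831] [ 0.    0.65 -0.01]
133 [0.4403 0.299  0.0831] [ 0.01  1.16 -0.02]
128 [0.4494 0.3062 0.0831] [-0.07  1.15 -0.02]
123 [0.4589 0.3126 0.0831] [-0.16  1.14 -0.02]
118 [0.4689 0.3183 0.0831] [-0.25  1.12 -0.02]
113 [0.4793 0.3231 0.0831] [-0.34  1.09 -0.02]
108 [0.49   0.327  0.0831] [-0.43  1.06 -0.02]
```

Emit:
step_arm --steps '[0,0,0,0,0.65,0,0.1,0,0,0,0,1.15,0,0.1,0,0,0,-0.07,1.15,0,0.1,0,0,0,-0.16,1.14,0,0.1,0,0,0,-0.25,1.12,0,0.1,0,0,0,0,0,0,0.1]'

```text
clock: 17.2
position: [0.4689, 0.3208, 0.0826]
ee_rot: [-1.273, -2.865, 0.017]
ft_force: [-0.8, 3.1, 7.2]
finger_gap: 0.166
gripper_force: 19.5
```

```bash
python3 - <<'E'
from h import *
where()
cv2.imwrite("pics/side5.png",ctrl.grab_frame("side")[...,::-1])
E
```

```text
17.2 p [0.4689 0.3208 0.0826] yaw 132.1 tilt [-0.6 -0.4] F [-0.8  3.1  7.2] gap 0.166 j [-0.49  0.5  -0.24  1.91  0.17  0.76 -0.09]
```

Emit:
step_arm --steps '[0,0,8,0,0,0,0.1,0,0,8,0,0,0,0.1,0,0,8,0,0,0,0.1,0,0,0,0,0,0,0.1]'

```text
clock: 17.65
position: [0.4695, 0.319, 0.0825]
ee_rot: [-1.845, -2.541, 0.02]
ft_force: [0.9, -0.3, 5.9]
finger_gap: 0.164
gripper_force: 20.3
```

```bash
python3 - <<'E'
from h import *
where()
H=np.array([.5306,.2022])
o=ctrl.get_obs();r=R.from_rotvec(o["ee_rot"]).as_matrix();p=np.array(o["position"])
d=p[:2]-H;rad=np.hypot(*d);th=np.degrees(np.arctan2(d[1],d[0]));print(rad,th)
q=p
for a in[114,109,104,100,96,94,92,90,89,88,87,86,85,84]:
    n=np.r_[H+rad*np.array([np.cos(np.radians(a)),np.sin(np.radians(a))]),p[2]]
    print(a,n.round(4),(r.T@(n-q)*100).round(2)[:3]);q=n
E
```

```text
17.65 p [0.4695 0.319  0.0825] yaw 108.1 tilt [-0.5 -0.6] F [ 0.9 -0.3  5.9] gap 0.164 j [-0.57  0.49 -0.13  1.92  0.1   0.75 -0.44]
0.13175331471984608 117.60801812876296
114 [0.477  0.3226 0.0825] [ 0.11  0.82 -0.01]
109 [0.4877 0.3268 0.0825] [ 0.07  1.15 -0.01]
104 [0.4987 0.33   0.0825] [-0.03  1.15 -0.01]
100 [0.5077 0.332  0.0825] [-0.1   0.91 -0.01]
96 [0.5168 0.3332 0.0825] [-0.16  0.91 -0.01]
94 [0.5214 0.3336 0.0825] [-0.1   0.45 -0.  ]
92 [0.526  0.3339 0.0825] [-0.12  0.44 -0.  ]
90 [0.5306 0.334  0.0825] [-0.13  0.44 -0.  ]
89 [0.5329 0.3339 0.0825] [-0.07  0.22 -0.  ]
88 [0.5352 0.3339 0.0825] [-0.08  0.22 -0.  ]
87 [0.5375 0.3338 0.0825] [-0.08  0.22 -0.  ]
86 [0.5398 0.3336 0.0825] [-0.08  0.21 -0.  ]
85 [0.5421 0.3335 0.0825] [-0.09  0.21 -0.  ]
84 [0.5444 0.3332 0.0825] [-0.09  0.21 -0.  ]
```

Emit:
step_arm --steps '[0,0,0,0.11,0.8,0,0.1,0,0,0,0.07,1.1,0,0.1,0,0,0,-0.03,1,0,0.1,0,0,0,-0.08,0.8,0,0.1,0,0,0,0,0,0,0.1]'

```text
clock: 18.15
position: [0.5042, 0.3316, 0.0823]
ee_rot: [-1.841, -2.541, 0.021]
ft_force: [-0.5, 1.9, 9.2]
finger_gap: 0.168
gripper_force: 21.0
```

Emit:
step_arm --steps '[0,0,0,-0.1,0.4,0,0.1,0,0,0,-0.1,0.4,0,0.1,0,0,0,-0.1,0.3,0,0.1]'

```text
clock: 18.45
position: [0.5137, 0.3329, 0.0822]
ee_rot: [-1.839, -2.541, 0.023]
ft_force: [-4.8, 1.9, 9.9]
finger_gap: 0.167
gripper_force: 21.0
```

```bash
python3 - <<'E'
from h import *
where()
for n in C:cv2.imwrite(f"pics/{n}6.png",ctrl.grab_frame(n)[...,::-1])
a=cv2.imread("pics/side6.png")[140:230,200:300];b=cv2.imread("pics/top6.png")[170:290,130:250]
cv2.imwrite("pics/c6.png",np.hstack([cv2.resize(a,(400,360),interpolation=2),cv2.resize(b,(360,360),interpolation=2)]))
E
```

```text
18.45 p [0.5137 0.3329 0.0822] yaw 108.2 tilt [-0.7 -0.5] F [-4.8  1.9  9.9] gap 0.167 j [-0.55  0.55 -0.13  1.81  0.09  0.8  -0.41]
```

View pics/c6.png

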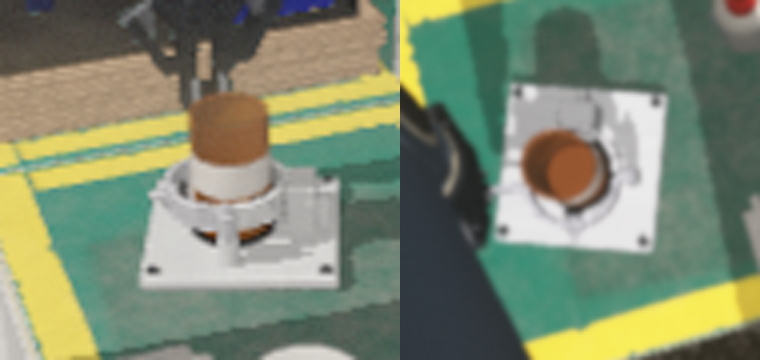

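Emit:
step_arm --steps '[0,0,0,-0.04,0.2,0,0.1,0,0,0,-0.05,0.2,0,0.1,0,0,0,-0.05,0.2,0,0.1,0,0,0,-0.05,0.2,0,0.1]'

```text
clock: 18.95
position: [0.5216, 0.3336, 0.0821]
ee_rot: [-1.839, -2.54, 0.023]
ft_force: [-5.1, 2.5, 10.9]
finger_gap: 0.167
gripper_force: 20.7
```

Emit:
step_arm --steps '[0,0,0,-0.06,0.2,0,0.1,0,0,0,-0.06,0.2,0,0.1,0,0,0,-0.06,0.2,0,0.1]'

```text
clock: 19.25
position: [0.5272, 0.3338, 0.082]
ee_rot: [-1.837, -2.54, 0.025]
ft_force: [-8.0, 2.1, 12.1]
finger_gap: 0.169
gripper_force: 20.8
```

Emit:
step_arm --steps '[0,0,0,-0.05,0.15,-0.03,0.1,0,0,0,-0.05,0.15,-0.03,0.1,0,0,0,-0.05,0.15,-0.03,0.1]'

```text
clock: 19.55
position: [0.5308, 0.3338, 0.0821]
ee_rot: [-1.836, -2.539, 0.027]
ft_force: [-7.0, 1.8, 7.2]
finger_gap: 0.164
gripper_force: 20.6
```

Emit:
step_arm --steps '[0,0,0,-0.05,0.15,-0.03,0.1,0,0,0,-0.05,0.15,-0.03,0.1]'

```text
clock: 19.75
position: [0.5332, 0.3338, 0.0821]
ee_rot: [-1.835, -2.539, 0.029]
ft_force: [-10.4, 3.4, 5.4]
finger_gap: 0.166
gripper_force: 20.8
```

Emit:
step_arm --steps '[0,0,0,-0.05,0.15,0,0.1,0,0,0,-0.05,0.15,0,0.1]'

```text
clock: 19.95
position: [0.5334, 0.3339, 0.0819]
ee_rot: [-1.832, -2.536, 0.037]
ft_force: [-16.2, 2.4, 14.4]
finger_gap: 0.164
gripper_force: 23.0
```

Emit:
step_arm --steps '[0,0,0,-0.05,0.15,0,0.1,0,0,0,-0.05,0.15,0,0.1]'

```text
clock: 20.15
position: [0.5335, 0.334, 0.0819]
ee_rot: [-1.828, -2.534, 0.044]
ft_force: [-23.2, 0.3, 18.8]
finger_gap: 0.166
gripper_force: 25.3
```

Emit:
step_arm --steps '[0,0,0,-0.05,0.15,0,0.1,0,0,0,-0.05,0.15,0,0.1]'

```text
clock: 20.35
position: [0.5336, 0.334, 0.0817]
ee_rot: [-1.825, -2.532, 0.052]
ft_force: [-29.0, -0.8, 22.9]
finger_gap: 0.167
gripper_force: 28.0
```

Emit:
step_arm --steps '[0,0,0,0.1,-0.4,0,0.1,0,0,0,0.1,-0.3,0,0.1,0,0,0,0,0,0,0.1]'

```text
clock: 20.65
position: [0.5332, 0.3339, 0.082]
ee_rot: [-1.832, -2.538, 0.033]
ft_force: [-10.9, 2.3, 9.2]
finger_gap: 0.172
gripper_force: 21.6
```

Emit:
step_arm --steps '[0,0,0,0,0,0,0.3,0,0,0,0,0,0,0.5,0,0,0,0,0,0,0.6,0,0,0,0,0,0,0.6]'

```text
clock: 21.05
position: [0.5397, 0.3301, 0.0814]
ee_rot: [-1.844, -2.54, 0.027]
ft_force: [0.2, -0.2, 0.3]
finger_gap: 0.599
gripper_force: 0.0
```

Emit:
step_arm --steps '[0,0,0,0,0,-2,0.6,0,0,0,0,0,-4,0.6,0,0,0,0,0,-5,0.6,0,0,0,0,0,-5,0.6,0,0,8,0,0,0,0.6,0,0,8,0,0,0,0.6,0,0,8,0,0,0,0.6,0,0,8,0,0,0,0.6]'

```text
clock: 21.85
position: [0.5414, 0.3322, 0.2416]
ee_rot: [2.479, 1.926, -0.027]
ft_force: [0.2, -0.4, -0.7]
finger_gap: 0.603
gripper_force: 0.0
```

Emit:
step_arm --steps '[0,0,8,0,0,0,0.6,0,0,8,0,0,0,0.6,0,0,8,0,0,0,0.6,0,0,0,0,0,0,0.6,0,0,0,0,0,0,0.6]'

```text
clock: 22.35
position: [0.5412, 0.3326, 0.2415]
ee_rot: [2.816, 1.38, -0.026]
ft_force: [-0.0, 0.3, -0.3]
finger_gap: 0.602
gripper_force: 0.0
```

```bash
python3 -c "
from h import *
where((.617,-.222,.24))"
```

```text
22.35 p [0.5412 0.3326 0.2415] yaw 52.2 tilt [-0.7 -0.7] F [-0.   0.3 -0.3] gap 0.602 j [-0.67  0.41  0.06  1.63 -0.03  1.12 -1.25]
shift cm [-39.19  39.97   0.73]
```

Emit:
step_arm --steps '[-0.1,1,0,0,0,-1,0.6,0,0,0,-2,2,0,0.6,0,0,0,-3.2,3.3,0,0.6,0,0,0,-3.2,3.3,0,0.6,0,0,0,-3.2,3.3,0,0.6,0,0,0,-3.2,3.3,0,0.6,0,0,0,-3.2,3.3,0,0.6,0,0,0,-3.2,3.3,0,0.6]'

```text
clock: 23.15
position: [0.5831, 0.0296, 0.2525]
ee_rot: [-2.821, -1.381, -0.004]
ft_force: [0.9, 0.2, 0.7]
finger_gap: 0.597
gripper_force: 0.0
```

Emit:
step_arm --steps '[0,0,0,-3.2,3.3,0,0.6,0,0,0,-3.2,3.3,0,0.6,0,0,0,-3.2,3.3,0,0.6,0,0,0,-3.2,3.3,0,0.7,0,0,0,-3.2,3.3,0,0.8,0,0,0,-2,2,0,0.8,0,0,0,0,0,0,0.8,0,0,0,0,0,0,0.8]'

```text
clock: 23.95
position: [0.618, -0.2246, 0.2516]
ee_rot: [-2.822, -1.378, -0.002]
ft_force: [0.1, 0.2, 1.1]
finger_gap: 0.802
gripper_force: 0.0
```

```bash
python3 - <<'E'
from h import *
where((.617,-.222,.164))
for n in C:
    I=ctrl.grab_frame(n)[...,::-1].copy();cv2.imwrite(f"pics/{n}7.png",I)
def mk(n,I,o,s,P,c):
    q=(proj(n,P)-o+.5)*s
    for a in q: cv2.drawMarker(I,tuple(int(v) for v in a),c,cv2.MARKER_CROSS,10,1)
out=[]
for n,f,o,w in(("side","pics/side0.png",(270,225),(60,90)),("top","pics/top0.png",(340,160),(75,75)),("side","pics/side7.png",(250,185),(85,90))):
    I=cv2.imread(f)[o[1]:o[1]+w[1],o[0]:o[0]+w[0]];s=360/w[1];I=cv2.resize(I,(int(w[0]*s),360),interpolation=2)
    mk(n,I,o,s,[(.617,-.222,.2),(.617,-.222,.13)],(255,0,0));out.append(I)
cv2.imwrite("pics/c7.png",np.hstack(out)[:, :800]);print(np.hstack(out).shape)
E
```

```text
23.95 p [ 0.618  -0.2246  0.2516] yaw 52.0 tilt [0.  0.1] F [0.1 0.2 1.1] gap 0.802 j [ 0.1   0.44  0.26  1.58 -0.12  1.14 -0.27]
shift cm [ 0.13 -0.23  8.76]
(360, 940, 3)
```

View pics/c7.png

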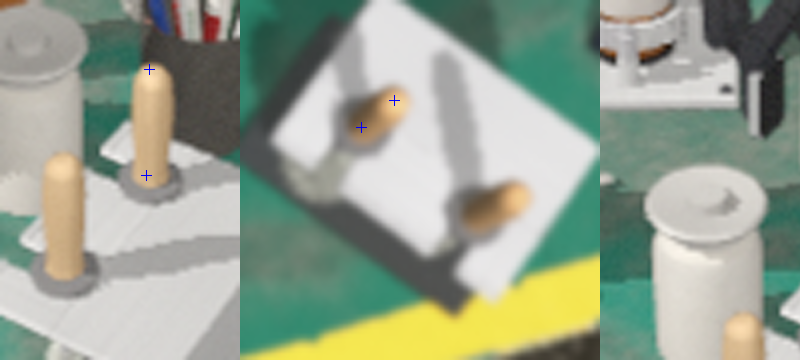

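Emit:
step_arm --steps '[0,0,0,0.15,-0.2,1,0.8,0,0,0,0,0,3,0.8,0,0,0,0,0,3,0.8,0,0,0,0,0,1.7,0.8,0,0,0,0,0,0,0.8,0,0,0,0,0,0,0.5,0,0,0,0,0,0,0.35,0,0,0,0,0,0,0.28]' --grip_force 40

```text
clock: 24.85
position: [0.6182, -0.2217, 0.1656]
ee_rot: [2.822, 1.379, 0.003]
ft_force: [-0.2, 0.5, 0.1]
finger_gap: 0.293
gripper_force: 0.0
```

Emit:
step_arm --steps '[0,0,0,0,0,0,0.24,0,0,0,0,0,0,0.2,0,0,0,0,0,0,0.15,0,0,0,0,0,0,0.1,0,0,0,0,0,0,0.1]'

```text
clock: 25.35
position: [0.6184, -0.222, 0.1654]
ee_rot: [2.822, 1.378, 0.004]
ft_force: [0.8, 0.5, 6.3]
finger_gap: 0.228
gripper_force: 39.3
```

```bash
python3 -c "
from h import *
where()"
```

```text
25.35 p [ 0.6184 -0.222   0.1654] yaw 52.1 tilt [0.1 0. ] F [0.8 0.5 6.3] gap 0.228 j [ 0.11  0.51  0.25  1.67 -0.15  0.97 -0.26]
```

Emit:
step_arm --steps '[0,0,0,0,0,-0.4,0.1,0,0,0,0,0,-0.4,0.1,0,0,0,0,0,-0.4,0.1,0,0,0,0,0,0,0.1]'

```text
clock: 25.75
position: [0.6175, -0.2217, 0.1765]
ee_rot: [-2.822, -1.378, -0.001]
ft_force: [0.4, -0.2, -0.6]
finger_gap: 0.227
gripper_force: 39.0
```

```bash
cat >jar.py <<'E'
from h import *
where()
p0=np.array([.5319,.2536]);t=np.linspace(0,2*np.pi,40)
cyl=np.vstack([np.c_[p0[0]+.031*np.cos(t),p0[1]+.031*np.sin(t),0*t+z] for z in(.075,.114)])
for n in C:
    I=ctrl.grab_frame(n)[...,::-1];cv2.imwrite(f"pics/{n}8.png",I)
    h=cv2.convexHull(proj(n,cyl).astype(np.float32))
    m=np.zeros((420,560),np.uint8);cv2.fillPoly(m,[h.astype(np.int32)],255);m=cv2.dilate(m,np.ones((5,5)))
    A=cv2.imread(f"pics/{n}4.png");W=np.eye(2,3,dtype=np.float32)
    cc,W=cv2.findTransformECC(A[...,1],np.ascontiguousarray(I[...,1]),W,cv2.MOTION_TRANSLATION,(3,200,1e-6),m,3)
    d=W[:,2];J=(proj(n,[(*(p0+[.001,0]),.114),(*(p0+[0,.001]),.114)])-proj(n,[(*p0,.114)])).T
    print(n,cc,d,"shift mm",np.linalg.solve(J,d))
d=tr("top","jar")
if d:
    ms=cv2.GaussianBlur(d["region"].astype(np.float32),(0,0),1.)
    f=lambda p:((cv2.GaussianBlur(render("top",*p,[(.031,(.06,.114))]).astype(np.float32),(0,0),1.)-ms)**2).sum()
    r=minimize(f,p0,method="Nelder-Mead",options=dict(initial_simplex=[p0,p0+[.008,0],p0+[0,.008]]));print(d["conf"],r.x,r.fun)
E
python3 jar.py
```

```text
25.75 p [ 0.6175 -0.2217  0.1765] yaw 52.1 tilt [0. 0.] F [ 0.4 -0.2 -0.6] gap 0.227 j [ 0.11  0.5   0.25  1.66 -0.14  1.   -0.26]
side 0.9753128039316526 [-0.19472791 -0.1403817 ] shift mm [-0.55555289  0.95343522]
top 0.9811688701987171 [-0.32502064  0.24829392] shift mm [-0.62898632  0.84104481]
0.82 [0.52749375 0.25386562] 21.231225967407227
```

Emit:
step_arm --steps '[0,0,0,0,-1,0,0.1,0,0,0,0,-2,0,0.1,0,0,0,0,-3,0,0.1,0,0,0,0,-2.5,0,0.1,0,0,0,0,0,-3.5,0.1,0,0,0,0,0,-5,0.1,0,0,0,0,0,-5,0.1,0,0,0,0,0,0,0.1]'

```text
clock: 26.7
position: [0.5533, -0.1704, 0.319]
ee_rot: [2.816, 1.375, 0.019]
ft_force: [1.3, -0.1, -1.0]
finger_gap: 0.231
gripper_force: 39.7
```

```bash
python3 -c "
from h import *
where((.5295,.2545,.30))"
```

```text
26.7 p [ 0.5533 -0.1704  0.319 ] yaw 52.1 tilt [ 0.8 -0.1] F [ 1.3 -0.1 -1. ] gap 0.231 j [ 0.01  0.25  0.27  1.69 -0.07  1.2  -0.37]
shift cm [ 32.04 -28.03   1.79]
```

Emit:
step_arm --steps '[0,0,0,2,-1.75,0,0.1,0,0,0,3.2,-2.8,0,0.1,0,0,0,3.2,-2.8,0,0.1,0,0,0,3.2,-2.8,0,0.1,0,0,0,3.2,-2.8,0,0.1,0,0,0,3.2,-2.8,0,0.1,0,0,0,3.2,-2.8,0,0.1,0,0,0,3.2,-2.8,0,0.1]'

```text
clock: 27.5
position: [0.5308, 0.1558, 0.3109]
ee_rot: [-2.822, -1.378, 0.001]
ft_force: [0.8, 0.7, -2.4]
finger_gap: 0.229
gripper_force: 39.6
```

Emit:
step_arm --steps '[0,0,0,3.2,-2.8,0,0.1,0,0,0,3,-2.6,0,0.1,0,0,0,1.4,-1.2,0,0.1,0,0,0,0,0,0,0.1,0,0,0,0,0,0,0.1]'

```text
clock: 28.0
position: [0.5262, 0.2538, 0.3108]
ee_rot: [2.823, 1.379, -0.002]
ft_force: [-0.1, -1.6, -1.3]
finger_gap: 0.226
gripper_force: 39.6
```

```bash
python3 - <<'E'
from h import *
where((.5295,.2545,.265))
o=ctrl.get_obs();r=R.from_rotvec(o["ee_rot"]).as_matrix();z=r[:,2]
print("level turn deg",np.degrees(r.T@np.cross(z,[0,0,-1])).round(2))
E
```

```text
28.0 p [0.5262 0.2538 0.3108] yaw 52.1 tilt [-0.1 -0. ] F [-0.1 -1.6 -1.3] gap 0.226 j [-0.54  0.27  0.02  1.67 -0.01  1.21 -1.18]
shift cm [0.26 0.22 4.58]
level turn deg [-0.03  0.08 -0.  ]
```

Emit:
step_arm --steps '[0,0,0,0.25,0.2,1.5,0.1,0,0,0,0,0,1.5,0.1,0,0,0,0,0,1.3,0.1,0,0,0,0,0,0,0.1]'

```text
clock: 28.4
position: [0.5288, 0.2535, 0.2657]
ee_rot: [-2.824, -1.376, 0.008]
ft_force: [0.3, 0.3, -1.6]
finger_gap: 0.226
gripper_force: 39.6
```

```bash
python3 - <<'E'
from h import *
where()
for n in C: cv2.imwrite(f"pics/{n}9.png",ctrl.grab_frame(n)[...,::-1])
a=cv2.imread("pics/side9.png")[130:215,225:305];b=cv2.imread("pics/top9.png")[190:260,150:220]
cv2.imwrite("pics/c9.png",np.hstack([cv2.resize(a,None,fx=6.5,fy=6.5,interpolation=2)[:552],cv2.resize(cv2.resize(b,(276,276),interpolation=2),(276,276))[[*range(276)]*2]]))
for l in("jar","brush"):
    d=tr("side",l)
    if d:
        ys,xs=np.nonzero(d["region"]);print(l,d["conf"],[(r,xs[ys==r].min(),xs[ys==r].max()) for r in range(ys.min(),ys.max()+1,3)])
E
```

```text
28.4 p [0.5288 0.2535 0.2657] yaw 51.9 tilt [-0.3 -0.1] F [ 0.3  0.3 -1.6] gap 0.226 j [-0.53  0.31  0.02  1.72 -0.01  1.12 -1.18]Traceback (most recent call last):
  File "<stdin>", line 9, in <module>
    return umr_minimum(a, axis, None, out, keepdims, initial, where)
ValueError: zero-size array to reduction operation minimum which has no identity
```

View pics/c9.png

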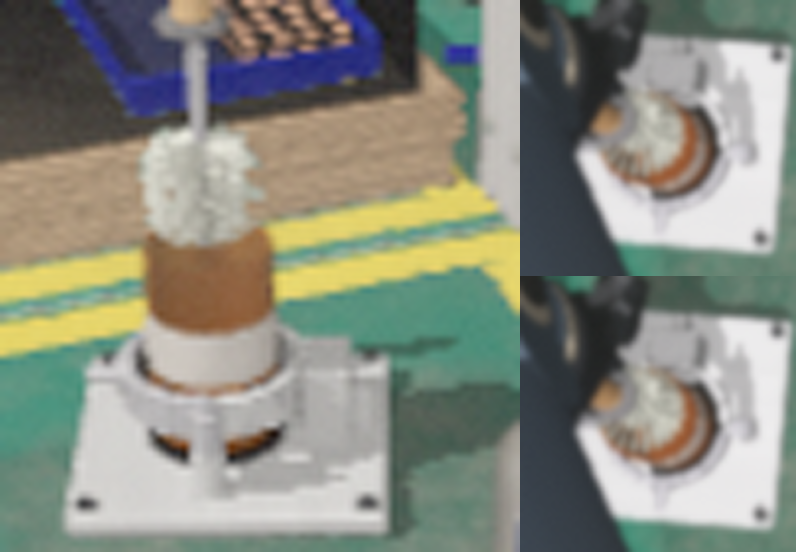

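Emit:
step_arm --steps '[0,0,0,0.25,0.2,0,0.1,0,0,0,0,0,0.5,0.1,0,0,0,0,0,0.5,0.1,0,0,0,0,0,0.5,0.1]'

```text
clock: 28.95
position: [0.5328, 0.2563, 0.2531]
ee_rot: [-2.822, -1.378, 0.0]
ft_force: [-0.0, 0.2, -0.6]
finger_gap: 0.227
gripper_force: 39.7
```

Emit:
step_arm --steps '[0,0,0,0,0,0.5,0.1,0,0,0,0,0,0.5,0.1,0,0,0,0,0,0.5,0.1]'

```text
clock: 29.25
position: [0.5325, 0.2567, 0.2382]
ee_rot: [-2.821, -1.378, 0.001]
ft_force: [-0.9, 0.2, 0.3]
finger_gap: 0.229
gripper_force: 39.3
```

Emit:
step_arm --steps '[0,0,0,0,0,0.5,0.1,0,0,0,0,0,0.5,0.1,0,0,0,0,0,0,0.1]'

```text
clock: 29.55
position: [0.5324, 0.2561, 0.2274]
ee_rot: [-2.822, -1.378, 0.003]
ft_force: [-1.0, 0.3, -2.4]
finger_gap: 0.228
gripper_force: 39.1
```

Emit:
step_arm --steps '[0,0,0,0,0.1,1,0.1,0,0,0,0,0,1,0.1,0,0,0,0,0,1,0.1,0,0,0,0,0,0,0.1]'

```text
clock: 29.95
position: [0.5327, 0.2552, 0.1963]
ee_rot: [-2.822, -1.379, 0.005]
ft_force: [-1.0, 0.8, -2.0]
finger_gap: 0.231
gripper_force: 39.1
```

Emit:
step_arm --steps '[0,0,0,0,0,0.8,0.1,0,0,0,0,0,0.8,0.1,0,0,0,0,0,0.5,0.1,0,0,0,0,0,0,0.1]'

```text
clock: 30.35
position: [0.5332, 0.2554, 0.1764]
ee_rot: [-2.822, -1.378, 0.003]
ft_force: [-1.2, 1.6, -3.3]
finger_gap: 0.226
gripper_force: 39.1
```

Emit:
step_arm --steps '[0,0,0,0,-0.1,0.2,0.1,0,0,0,0,0,0.2,0.1,0,0,0,0,0,0.1,0.1,0,0,0,0,0,0,0.1]'

```text
clock: 30.75
position: [0.533, 0.2563, 0.1725]
ee_rot: [-2.822, -1.378, -0.0]
ft_force: [-1.2, 1.6, -1.9]
finger_gap: 0.228
gripper_force: 39.4
```

Emit:
step_arm --steps '[0,0,0,-0.05,0,0.1,0.1,0,0,0,0,0,0.1,0.1,0,0,0,0,0,0,0.1]'

```text
clock: 31.05
position: [0.5327, 0.2559, 0.1705]
ee_rot: [-2.822, -1.378, -0.0]
ft_force: [-0.2, 1.4, -0.3]
finger_gap: 0.228
gripper_force: 39.4
```

Emit:
step_arm --steps '[0,0,0,0,0,-1,0.1,0,0,0,0,0,-1.8,0.1,0,0,0,0,0,-1.8,0.1,0,0,0,0,0,-1.8,0.1,0,0,0,0,0,-1.4,0.1,0,0,0,0,0,-0.7,0.1,0,0,0,0,0,0,0.1]'

```text
clock: 31.75
position: [0.5337, 0.2556, 0.257]
ee_rot: [-2.823, -1.378, -0.005]
ft_force: [0.4, -0.5, -1.8]
finger_gap: 0.23
gripper_force: 39.9
```

Emit:
step_arm --steps '[0,0,0,0,0,1,0.1,0,0,0,0,0,1.8,0.1,0,0,0,0,0,1.8,0.1,0,0,0,0,0,1.8,0.1,0,0,0,0,0,1.1,0.1,0,0,0,0,0,0,0.1]'

```text
clock: 32.35
position: [0.5311, 0.2554, 0.1777]
ee_rot: [-2.822, -1.379, 0.008]
ft_force: [0.3, 1.1, -2.8]
finger_gap: 0.228
gripper_force: 39.2
```

Emit:
step_arm --steps '[0,0,0,0,0,0.5,0.1,0,0,0,0,0,0.3,0.1,0,0,0,0,0,0.2,0.1,0,0,0,0,0,0,0.1]'

```text
clock: 32.75
position: [0.5326, 0.2559, 0.1707]
ee_rot: [-2.822, -1.378, -0.001]
ft_force: [-0.3, 0.2, -1.6]
finger_gap: 0.226
gripper_force: 39.3
```

Stroke one is fine; strokes two and three repeat it.

Emit:
step_arm --steps '[0,0,0,0,0,-1,0.1,0,0,0,0,0,-1.8,0.1,0,0,0,0,0,-1.8,0.1,0,0,0,0,0,-1.8,0.1,0,0,0,0,0,-1.4,0.1,0,0,0,0,0,-0.7,0.1,0,0,0,0,0,0,0.1]'

```text
clock: 33.45
position: [0.5337, 0.2557, 0.2571]
ee_rot: [-2.823, -1.378, -0.006]
ft_force: [0.4, -0.4, -1.3]
finger_gap: 0.226
gripper_force: 39.9
```

Emit:
step_arm --steps '[0,0,0,0,0,1,0.1,0,0,0,0,0,1.8,0.1,0,0,0,0,0,1.8,0.1,0,0,0,0,0,1.8,0.1,0,0,0,0,0,1.1,0.1,0,0,0,0,0,0,0.1]'

```text
clock: 34.05
position: [0.531, 0.2554, 0.1777]
ee_rot: [-2.822, -1.379, 0.008]
ft_force: [-0.7, 0.9, -2.8]
finger_gap: 0.229
gripper_force: 39.3
```

Emit:
step_arm --steps '[0,0,0,0,0,0.5,0.1,0,0,0,0,0,0.3,0.1,0,0,0,0,0,0.2,0.1,0,0,0,0,0,0,0.1]'

```text
clock: 34.45
position: [0.5326, 0.256, 0.1707]
ee_rot: [-2.822, -1.378, -0.001]
ft_force: [-1.1, 1.3, -1.4]
finger_gap: 0.23
gripper_force: 39.3
```

Emit:
step_arm --steps '[0,0,0,0,0,-1,0.1,0,0,0,0,0,-1.8,0.1,0,0,0,0,0,-1.8,0.1,0,0,0,0,0,-1.8,0.1,0,0,0,0,0,-1.4,0.1,0,0,0,0,0,-0.7,0.1,0,0,0,0,0,0,0.1]'

```text
clock: 35.15
position: [0.5337, 0.2557, 0.2571]
ee_rot: [-2.823, -1.378, -0.006]
ft_force: [-0.3, 0.3, -0.4]
finger_gap: 0.227
gripper_force: 39.9
```

Emit:
step_arm --steps '[0,0,0,0,0,1,0.1,0,0,0,0,0,1.8,0.1,0,0,0,0,0,1.8,0.1,0,0,0,0,0,1.8,0.1,0,0,0,0,0,1.1,0.1,0,0,0,0,0,0,0.1]'

```text
clock: 35.75
position: [0.531, 0.2554, 0.1777]
ee_rot: [-2.822, -1.379, 0.008]
ft_force: [0.0, 1.4, -3.3]
finger_gap: 0.227
gripper_force: 39.3
```

Emit:
step_arm --steps '[0,0,0,0,0,0.5,0.1,0,0,0,0,0,0.3,0.1,0,0,0,0,0,0.2,0.1,0,0,0,0,0,0,0.1]'

```text
clock: 36.15
position: [0.5326, 0.2559, 0.1706]
ee_rot: [-2.822, -1.378, -0.001]
ft_force: [-1.1, 0.7, -1.6]
finger_gap: 0.228
gripper_force: 39.3
```

Emit:
step_arm --steps '[0,0,0,0,0,-1,0.1,0,0,0,0,0,-2,0.1,0,0,0,0,0,-2,0.1,0,0,0,0,0,-2,0.1,0,0,0,0,0,-2,0.1,0,0,0,0,0,-3,0.1,0,0,0,0,0,-2.2,0.1,0,0,0,0,0,0,0.1]'

```text
clock: 36.95
position: [0.5349, 0.2561, 0.3175]
ee_rot: [-2.823, -1.377, -0.015]
ft_force: [0.4, -0.1, -1.4]
finger_gap: 0.229
gripper_force: 39.9
```

Emit:
step_arm --steps '[0,0,0,-1.6,1.4,0,0.1,0,0,0,-3.2,2.75,0,0.1,0,0,0,-3.2,2.75,0,0.1,0,0,0,-3.2,2.75,0,0.1,0,0,0,-3.2,2.75,0,0.1,0,0,0,-3.2,2.75,0,0.1,0,0,0,-3.2,2.75,0,0.1,0,0,0,-3.2,2.75,0,0.1]'

```text
clock: 37.75
position: [0.5474, -0.0627, 0.3119]
ee_rot: [-2.823, -1.378, 0.001]
ft_force: [0.1, 0.2, -1.5]
finger_gap: 0.228
gripper_force: 39.9
```

Emit:
step_arm --steps '[0,0,0,-3.2,2.75,0,0.1,0,0,0,-3.2,2.75,0,0.1,0,0,0,-1.6,1.3,0,0.1,0,0,0,0,0,0,0.1,0,0,0,0,0,0,0.1]'

```text
clock: 38.25
position: [0.552, -0.1653, 0.3116]
ee_rot: [-2.822, -1.377, 0.001]
ft_force: [-0.2, 1.2, -0.8]
finger_gap: 0.224
gripper_force: 39.9
```

```bash
python3 - <<'E'
from h import *
where((.5513,-.1698,.1765))
o=ctrl.get_obs();r=R.from_rotvec(o["ee_rot"]).as_matrix();z=r[:,2]
print("level turn deg",np.degrees(r.T@np.cross(z,[0,0,-1])).round(2))
E
```

```text
38.25 p [ 0.552  -0.1653  0.3116] yaw 52.0 tilt [-0.1  0.1] F [-0.2  1.2 -0.8] gap 0.224 j [ 0.01  0.25  0.26  1.7  -0.07  1.2  -0.38]
shift cm [-0.4   0.24 13.51]
level turn deg [-0.1  -0.02 -0.  ]
```

Emit:
step_arm --steps '[-0.1,0,0,-0.4,0.25,2,0.1,0,0,0,0,0,4,0.1,0,0,0,0,0,4,0.1,0,0,0,0,0,3.4,0.1,0,0,0,0,0,0,0.1,0,0,0,0,0,0,0.1]'

```text
clock: 38.85
position: [0.5525, -0.1687, 0.1786]
ee_rot: [2.821, 1.382, 0.002]
ft_force: [0.1, -0.2, -1.4]
finger_gap: 0.224
gripper_force: 39.9
```

```bash
python3 - <<'E'
from h import *
where((.6184,-.222,.1770))
E
```

```text
38.85 p [ 0.5525 -0.1687  0.1786] yaw 52.2 tilt [0.1 0. ] F [ 0.1 -0.2 -1.4] gap 0.224 j [ 0.03  0.38  0.24  1.85 -0.11  0.92 -0.33]
shift cm [-0.17  8.47  0.17]
```

Emit:
step_arm --steps '[0,0,0,-0.17,1.5,0.1,0.1,0,0,0,0,1.5,0,0.1,0,0,0,0,1.5,0,0.1,0,0,0,0,1.2,0,0.1,0,0,0,0,0,0,0.1]'

```text
clock: 39.35
position: [0.598, -0.2075, 0.1793]
ee_rot: [2.82, 1.376, 0.006]
ft_force: [-1.1, 0.7, -1.4]
finger_gap: 0.232
gripper_force: 39.9
```

Emit:
step_arm --steps '[0,0,0,0,1,0,0.1,0,0,0,0,1,0,0.1,0,0,0,0,0.8,0,0.1,0,0,0,0,0,0,0.1,0,0,0,0,0,0,0.1]'

```text
clock: 39.85
position: [0.6179, -0.2237, 0.177]
ee_rot: [2.823, 1.378, 0.001]
ft_force: [-0.5, 0.8, -0.8]
finger_gap: 0.225
gripper_force: 39.9
```

```bash
python3 - <<'E'
from h import *
where((.6184,-.222,.1654))
E
```

```text
39.85 p [ 0.6179 -0.2237  0.177 ] yaw 52.0 tilt [ 0. -0.] F [-0.5  0.8 -0.8] gap 0.225 j [ 0.11  0.5   0.25  1.66 -0.14  1.   -0.26]
shift cm [ 0.17 -0.06  1.16]
```

Lower onto the tines.

Emit:
step_arm --steps '[0,0,0,0.15,0,0.4,0.1,0,0,0,0,0,0.4,0.1,0,0,0,0,0,0.2,0.1,0,0,0,0,0,0.1,0.1,0,0,0,0,0,0,0.1]'

```text
clock: 40.35
position: [0.6188, -0.2224, 0.1661]
ee_rot: [2.823, 1.378, 0.001]
ft_force: [-0.9, 0.2, -1.0]
finger_gap: 0.228
gripper_force: 39.9
```

Emit:
step_arm --steps '[0,0,0,0,0,0.1,0.1,0,0,0,0,0,0.1,0.1,0,0,0,0,0,0,0.1]'

```text
clock: 40.65
position: [0.6192, -0.2226, 0.1655]
ee_rot: [2.822, 1.378, 0.003]
ft_force: [-1.7, 0.9, 5.0]
finger_gap: 0.225
gripper_force: 40.1
```

Emit:
step_arm --steps '[0,0,0,0,0,0,0.26,0,0,0,0,0,0,0.32,0,0,0,0,0,0,0.5,0,0,0,0,0,0,0.7,0,0,0,0,0,0,0.7]'

```text
clock: 41.15
position: [0.6189, -0.2224, 0.1641]
ee_rot: [2.822, 1.378, 0.001]
ft_force: [0.0, -0.2, 0.1]
finger_gap: 0.697
gripper_force: 0.0
```

Emit:
step_arm --steps '[0,0,0,0,0,-1.5,0.7,0,0,0,0,0,-4,0.7,0,0,0,0,0,-5,0.7,0,0,0,-3,-3,-2,0.7,0,0,0,-3,-3,0,0.7,0,0,0,-3,-3,0,0.7,0,0,0,-3,-3,0,0.7,0,0,0,0,0,0,0.7]'

```text
clock: 41.95
position: [0.4449, -0.2453, 0.2905]
ee_rot: [2.827, 1.369, 0.001]
ft_force: [1.3, -0.3, 0.5]
finger_gap: 0.706
gripper_force: 0.0
```

```bash
python3 - <<'E'
from h import *
where()
P={"thick":(.6184,-.222,.0),}
p0=np.array([.6184,-.222]);t=np.linspace(0,2*np.pi,40)
for n in C: cv2.imwrite(f"pics/{n}10.png",ctrl.grab_frame(n)[...,::-1])
def cmp(name,p0,r,zs,ref):
  for n in C:
    cyl=np.vstack([np.c_[p0[0]+r*np.cos(t),p0[1]+r*np.sin(t),0*t+z] for z in zs])
    m=np.zeros((420,560),np.uint8);cv2.fillPoly(m,[cv2.convexHull(proj(n,cyl).astype(np.float32)).astype(np.int32)],255);m=cv2.dilate(m,np.ones((7,7)))
    try:
        cc,W=cv2.findTransformECC(cv2.imread(f"pics/{n}{ref}.png")[...,1],cv2.imread(f"pics/{n}10.png")[...,1],np.eye(2,3,dtype=np.float32),cv2.MOTION_TRANSLATION,(3,200,1e-6),m,3);print(name,n,round(cc,3),W[:,2].round(2))
    except Exception as e: print(name,n,"fail")
cmp("brush",(.6184,-.222),.017,(.125,.2),0)
cmp("slim",(.568,-.284),.017,(.125,.2),0)
cmp("pump",(.563,-.079),.036,(0,.118),0)
cmp("flux",(.667,.095),.0275,(0,.168),0)
cmp("pen",(.67,-.005),.044,(0,.147),0)
cmp("jar",(.532,.2545),.031,(.06,.114),8)
cmp("knob",(.533,.33),.01,(.06,.1),8)
E
```

```text
41.95 p [ 0.4449 -0.2453  0.2905] yaw 51.7 tilt [0. 0.] F [ 1.3 -0.3  0.5] gap 0.706 j [ 0.15  0.15  0.31  1.87 -0.05  1.13 -0.19]
brush side 0.934 [0.3  0.22]
brush top 0.919 [ 0.14 -0.5 ]
slim side 0.984 [0.08 0.07]
slim top 1.0 [ 0.01 -0.01]
pump side 0.708 [-1.01 -0.95]
pump top 0.919 [-0.74  0.67]
flux side 0.942 [-0.13  0.05]
flux top 0.91 [-0.47 -0.13]
pen side 0.953 [0.02 0.17]
pen top 0.739 [ 0.06 -0.4 ]
jar side 0.986 [ 0.14 -0.02]
jar top 0.994 [ 0.24 -0.31]
knob side 0.983 [-0.51  0.31]
knob top 0.957 [0.03 0.48]
```

```bash
python3 - <<'E'
from h import *
t=np.linspace(0,2*np.pi,40)
def knob(th,H=(.5212,.2042)):
    a=np.radians(th);return H[0]+.13*np.cos(a),H[1]+.13*np.sin(a)
for n in C:
    g=cv2.cvtColor(cv2.imread(f"pics/{n}10.png"),cv2.COLOR_BGR2GRAY).astype(np.float32)
    def s(x,y):
        i=render(n,x,y,[(.0075,(.062,.1))]);o=cv2.dilate(i.astype(np.uint8),np.ones((5,5)))>0
        return g[o&~i].mean()-g[i].mean()
    G=[(s(.533+i*.001,.333+j*.001),.533+i*.001,.333+j*.001) for i in range(-25,16) for j in range(-10,11)]
    print(n,np.round(sorted(G)[-4:],4).tolist())
for n in C:
  for a,b in((7,10),):
    m=(render(n,.563,-.079,[(.036,(.02,.118))])).astype(np.uint8)*255
    try:
        A,B=[cv2.imread(f"pics/{n}{k}.png")[...,1] for k in(a,b)]
        cc,W=cv2.findTransformECC(A,B,np.eye(2,3,dtype=np.float32),0,(3,200,1e-6),m,3);print("pump7-10",n,cc,W[:,2])
    except Exception as e:print("fail")
    d=tr(n,"pump_bottle");o=np.load("m.npz")[n+"_pump_bottle"]
    for r in(o,d["region"] if d else o):
        ys,xs=np.nonzero(r);print(n,"pump box",xs.min(),xs.max(),ys.min(),ys.max(),len(xs))
E
```

```text
side [[20.1043, 0.531, 0.332], [20.2807, 0.532, 0.326], [20.3715, 0.531, 0.333], [20.4442, 0.531, 0.34]]
top [[39.7591, 0.531, 0.334], [39.8793, 0.531, 0.332], [40.2065, 0.531, 0.333], [40.3271, 0.53, 0.334]]
pump7-10 side 0.9982397621964808 [5.2687321e-03 7.4960655e-05]
side pump box 262 291 227 278 1186
side pump box 262 291 227 278 1234
pump7-10 top 0.9996700573509342 [ 0.00304065 -0.01254955]
top pump box 296 323 196 226 670
top pump box 296 323 196 225 644
```

```bash
python3 -c "
from rig import ctrl
print(ctrl.hand_in())"
```

```text
the job is handed in; nothing more can be done
None
```

I handed the job in at about 42 s of the 72 s allowed: the jar is clamped with the gate closed to its stop, brushed with three full strokes, and the thick brush is back in its slot. While lowering the jar I bumped a clamp ring with about 16 N, then backed off and re-placed it. Pictures afterwards show the pump bottle and slim brush unmoved and no clear change in the flux bottle or pen pot; I did not check the tape and pin gauge.

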